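# Draw out the sliding utensil rest and lay the strainer on it

### The arm

A 7-joint arm with a two-finger parallel gripper is mounted at the origin on the work surface. World frame = base frame: x ahead of the robot, y to its left, z up, the work surface at z = 0. Lengths are in m, angles in rad, forces in N, time in s.
With the tool pointing down it reaches from about 0.4 to 0.85 m from the base axis. Payload 6.9 kg.
Tool frame: the origin (TCP) lies midway between the tips of the shut fingers; the grasp point (between the pads) lies robot.tcp_to_grasp behind it (robot.tcp_to_grasp is the distance from the TCP to the grasp point, in m); z points along the fingers, y is the line along which they close (so a half turn about z gives the same grasp; the last joint's range is limited). The gripper opens to 85 mm and grips with 20 to 120 N. Pads are 22 mm wide; open, the fingers measure 114 mm over their backs; the gripper's body (76 mm by 85 mm) begins 54 mm behind the grasp point. The pads swing forward as they close: fully open they stand 13 mm farther back than shut.
Start: joints at [-1.091, 0.507, -0.238, 1.5, 0.126, 1.149, -0.155], TCP at [0.228, 0.582, 0.21] pointing down, gripper open.
Joint ranges: [-3.08, 3.08], [-0.24, 2.05], [-1.43, 1.35], [0, 2.5], [-1.52, 4.66], [0.17, 1.96], [-2.89, 2.89]. Speed limits (rad/s): [2.39, 2.39, 3.14, 3.14, 3.14, 3.14, 3.14].

### API

Orientations are given as a 3x3 rotation matrix whose columns are the frame's x, y, z axes.
In Python, from plant import robot gives the robot as it stands. The module is installed in compiled form; this text tells all that it offers.
- The arm moves only by the tool play_rows, never from a script. Its argument "commands" is a list of rows, each a list of 7 numbers: the shift along the world's x, y, z each as a share of 500 mm, from -1 to 1, then the turn, a rotation vector about the world's x, y, z each as a share of 45 degrees, from -1 to 1, then the opening, from -1 (shut) to 1 (fully open). In form: [[dx, dy, dz, rx, ry, rz, claw], ...]. A call has 1 to 20 rows; each row is the pose to reach, as a shift and turn from the pose commanded when the call began; what a row does not reach only later rows make up. A row lasts 1/8 s, in which the tool goes at most 62.5 mm and 10.7 degrees, less where a joint would pass 70% of its speed; a pose out of reach is approached as far as the arm can. A call with a number of a shift or a turn outside -1 to 1 is refused whole. A call with a gripper value outside its range is refused whole. The fingers move at their own pace and stop on an object; the grip force is fixed at half the most. Time passes only in rows, so rows that repeat a pose let the fingers close. It gives the time, the measured TCP pose, the force, the opening and the grip force at its end, in the units of the state.
- robot.read_state(): the state, without advancing time (a new reading comes with each control period).
- robot.snapshot(name): name is "scene" or "side" or "wrist"; returns the picture (420x560x3 uint8, blue, green, red); there is no depth.
- robot.camera_info(name): a dict with "intrinsics" (3x3 intrinsics, pixels), "xyz" and "orientation" of the camera in the world; the wrist camera has in their place "hand_eye" (4x4, takes a point from camera to tool coordinates, whose origin is the TCP and whose axes are the flange's). Camera axes: x right, y up, looking along -z (the intrinsics and any distortion apply to the point x, -y, -z); pixel columns grow to the right and rows downward; lengths in m; the calibration is good to about 2 mm. A picture is of the moment at which its call begins: read the wrist's pose just before it. camera_info takes no time and is no camera call.
- robot.finish_job(): hands the job in; it is judged then, once.
The state is a dict: "t": time; "joint_pos": joint angles; "qvel": joint speeds; "joint_torque": joint torques, N m; "tcp_pos": TCP position; "tool_rot": TCP orientation; "ft_force": force on the tool from outside, world axes, zero at the start; "wrist_torque": the same for the moment, N m; "gripper_width": finger opening in m; "finger_force": force on a finger pad.
Only numpy, scipy, OpenCV 4.12 (cv2) and the standard library are available. Lean on these libraries where they do the work, as an engineer would, in place of code of your own. Each camera call takes 0.05 s, during which the arm holds its last target. There are 200 camera calls.

### The job

Draw the sliding utensil rest out from under the slats by its black grip until its pointer stands level with the steel index plate on the shelf. Then lay the spider strainer's handle in both forks of the rest, centred and level, right side up, with the bowl towards the open end of the shelf, and let go; leave the pan, spoon rest, container, spatula and oil bottle where they stand.

Things in the scene. Friction and masses are not known exactly. Their poses are not given: they have to be found in the camera images.
- rack: fixed narrow oak shelf; origin on the worktop under the middle of its two slide rods. Its +y runs along the rods to the covered end, its -x faces the robot. Base board x -90 to +105, y -240 to +260 mm, top at 40; rods at x -30 and +30, top at 56. Nothing stands above the half y < 0
- rack_slats (a point): middle of the front (robot-side) lower edge of the slatted oak tier over the rack's covered half, 234 mm above the worktop. From here the tier runs 125 mm either way along rack y (rack y 0 to 250), 175 mm back (+x) and 26 mm up; open towards the robot; two posts 20 mm square at its back corners (rack x +93, y +15 and +235), a tin on top at the back, to z 326
- rest_slide (a joint): place of the sliding utensil rest on the rods, m: 0 fully under the slats, grows towards the rack's -y (open) end, 0.30 at the far stop; stays where left, about 3 N to move. The rest is an aluminium plate, 90 mm wide, y -50 to +110 from the middle of its forks, top at z 68, with two upright forks, a black grip and a thin pointer; axes as the rack's
- rest_grip (a point): grip point, at z 101, of the sliding rest's black upright tab: 14 mm thick along the rods (rack y), 24 mm wide along rack x, from z 68 to 123 mm above the worktop; it stands 50 mm to the robot's side (-x) and 90 mm to +y of the middle of the forks. Under the slats' front edge at the start
- rest_saddle (a point): point midway between the two forks at the height of their seats (115 mm above the worktop), axes as the rack's. Each fork is 8 mm thick along y, at y -32 and +32 from here; seat 34 mm wide in x between prongs 8 mm thick that rise 26 mm
- rest_pointer (a point): tip of the rest's thin pointer tongue, on its +x edge, level with the middle between the forks (67 mm to +x of it), 64 mm above the worktop
- mark: dark steel index plate fixed on the base board on the +x side of the rods, in the open half: 8 mm wide along y, 12 mm in x, 45 mm tall on a 20 mm foot; origin at the centre of its underside, at z 40; axes as the rack's. The pointer is to stand level with it along the rods (same rack y), 9 mm short of its middle in x
- strainer: steel spider strainer, 203 mm long (0.14 kg), lying loose on the worktop. Its x axis runs along the handle towards the bowl, z up; origin at the bottom plane under the centre of mass. Flat handle x -85 to +40, 16 mm wide in y, z 18 to 30 mm, level; its end at x -87 is bent down to z 0. Wire bowl 80 mm across, centred at x +75, z 0 to 28
- strainer_grip (a point): middle of the strainer handle's section over its origin, 24 mm above its bottom plane; axes as the strainer's
- strainer_bowl (a point): centre of the strainer's wire bowl, 75 mm towards +x from its origin
- pan: black frying pan, 200 mm across the rim, 42 mm high, handle to its -x reaching 255 mm from the centre; a bystander, origin at the centre of its underside
- spoon_rest: white ceramic spoon rest, round dish 96 mm across and 18 mm high with a flat tongue to its -x reaching 92 mm from the centre; a bystander, origin at the centre of its underside
- container: white plastic container 80 x 110 mm, 90 mm high, its flip-top lid standing open at its +x side up to 170 mm high; a bystander, origin at the centre of its underside
- spatula: wooden spatula about 200 mm long, lying flat with its long axis along x, handle to its -x; a bystander
- oil: amber oil bottle, 60 mm across, 200 mm high; a bystander, origin at the centre of its underside
Mind the look-alikes: they are no part of the job. There is more than one size of the strainer; the job needs the largest.

How it is judged:
By the outcome, as a careful person would: the job done as asked, in the order asked, and still so for the second after the job is handed in, with the robot touching nothing.
It also fails if it takes over 72 s, if anything falls off the work surface, if the arm or the gripper's body presses on something with over 40 N, if the wrist force passes 120 N, or if a joint passes its speed limit or range.

## Working session

There is one attempt and no reset: what is moved stays moved. The work goes in short steps, Python scripts to look and compute and a tool call to move; the robot and the scene stay as the last step left them, time stands still between calls to the robot, and variables do not carry over. Pictures are saved under pics/ and viewed, at most 10 in all, crops included, and the job is handed in when it is done.

Besides the shell and the picture viewer there is one more tool, called after "Call:" as a command line: name --pt "numbers of a row" for each row, then --argument value for the rest. play_rows: Moves the arm, as the interface text tells. Shift numbers are shares of 500 mm and turn numbers shares of 45 degrees, none past 1 either way. Its arguments: {"type":"object","properties":{"commands":{"type":"array","items":{"type":"array","items":{"type":"number","minimum":-1,"maximum":1}}}},"required":["commands"]}

```bash
mkdir -p pics
cat > h.py <<'E'
from plant import robot
import numpy as np, cv2
def cam(n):
    c=robot.camera_info(n); s=robot.read_state()
    K=np.array(c["intrinsics"])
    if "hand_eye" in c:
        T=np.eye(4);T[:3,:3]=s["tool_rot"];T[:3,3]=s["tcp_pos"];T=T@np.array(c["hand_eye"])
    else:
        T=np.eye(4);T[:3,:3]=c["orientation"];T[:3,3]=c["xyz"]
    return K,T
def ray(K,T,u,v):
    d=np.linalg.inv(K)@[u,v,1]; d=T[:3,:3]@[d[0],-d[1],-d[2]]
    return T[:3,3],d/np.linalg.norm(d)
def atz(K,T,u,v,z):
    o,d=ray(K,T,u,v); return o+d*(z-o[2])/d[2]
def tri(rs):
    A=0;b=0
    for o,d in rs:
        P=np.eye(3)-np.outer(d,d);A=A+P;b=b+P@o
    p=np.linalg.solve(A,b); return p,[np.linalg.norm((np.eye(3)-np.outer(d,d))@(p-o)) for o,d in rs]
def proj(K,T,p):
    q=T[:3,:3].T@(np.array(p)-T[:3,3]); q=K@[q[0],-q[1],-q[2]]; return q[:2]/q[2]
E
python3 - <<'E'
from h import *
np.set_printoptions(precision=4,suppress=True)
for n in("scene","side","wrist"):
    print(n,robot.camera_info(n)); 
a=robot.snapshot("scene");b=robot.snapshot("side");c=robot.snapshot("wrist")
for n,i in zip(("s0","d0","w0"),(a,b,c)): cv2.imwrite(f"pics/{n}.png",i)
cv2.imwrite("pics/s0v.png",cv2.resize(a,(800,600),interpolation=cv2.INTER_CUBIC))
cv2.imwrite("pics/d0v.png",cv2.resize(b,(800,600),interpolation=cv2.INTER_CUBIC))
s=robot.read_state();print(s["t"],s["tool_rot"],s["tcp_pos"],robot.tcp_to_grasp)
E
```

```text
scene {'intrinsics': array([[400.6142,   0.    , 281.133 ],
       [  0.    , 400.6142, 205.8453],
       [  0.    ,   0.    ,   1.    ]]), 'xyz': array([ 0.3446, -0.799 ,  0.9988]), 'orientation': array([[ 0.9885,  0.103 , -0.1112],
       [-0.1512,  0.7205, -0.6768],
       [ 0.0104,  0.6858,  0.7277]])}
side {'intrinsics': array([[504.6948,   0.    , 280.7283],
       [  0.    , 504.6948, 206.4263],
       [  0.    ,   0.    ,   1.    ]]), 'xyz': array([-0.8415, -0.1954,  1.1901]), 'orientation': array([[ 0.1622,  0.5942, -0.7878],
       [-0.9867,  0.1042, -0.1245],
       [ 0.0081,  0.7975,  0.6033]])}
wrist {'intrinsics': array([[324.6193,   0.    , 281.4049],
       [  0.    , 324.6193, 207.6188],
       [  0.    ,   0.    ,   1.    ]]), 'hand_eye': array([[-0.0007,  0.9567,  0.291 ,  0.0744],
       [ 1.    ,  0.0006,  0.0005, -0.0005],
       [ 0.0003,  0.291 , -0.9567, -0.1641],
       [ 0.    ,  0.    ,  0.    ,  1.    ]])}
0.15 [[-0.9309  0.3652 -0.0005]
 [ 0.3652  0.9309 -0.0013]
 [-0.     -0.0014 -1.    ]] [0.2281 0.5814 0.2096] 0.0187
```

View pics/s0v.png

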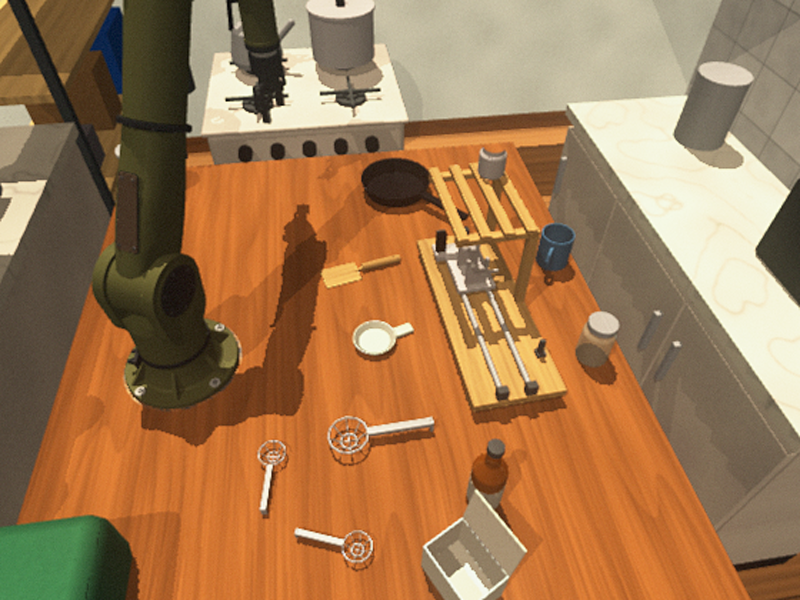

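View pics/d0v.png

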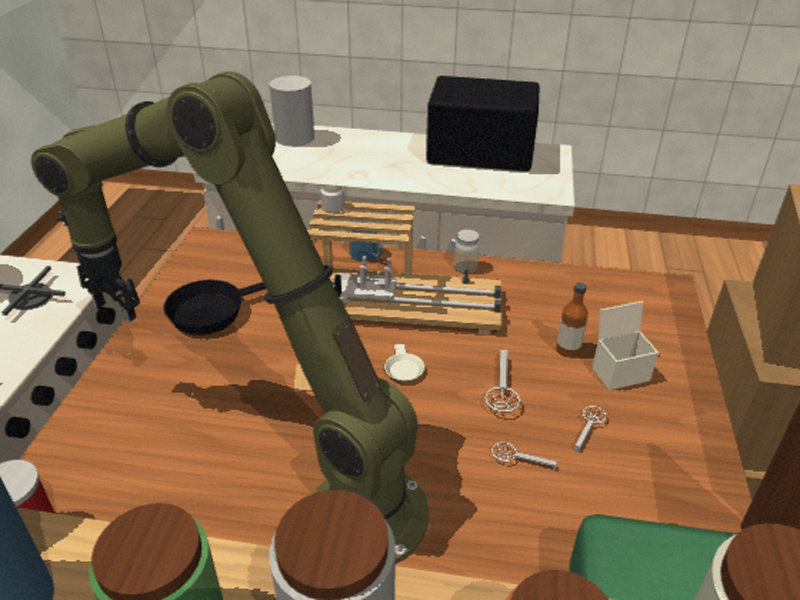

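The scene view shows three strainers (800x600 pixels): bowls at (348,437), (272,455) and (357,545). The one at (348,437), with its handle end at (433,425), looks the longest. The grip is at about (441,240) and the index plate at (541,348). In the side view, the large strainer's bowl is at (503,400) with its handle end at (503,352). I'll check all of this in enlarged crops.

Run:
```python
from h import *
a=cv2.imread("pics/s0.png");b=cv2.imread("pics/d0.png")
cr=lambda i,x,y,w,h,k:cv2.resize(i[y:y+h,x:x+w],None,fx=k,fy=k,interpolation=cv2.INTER_CUBIC)
# scene: rack x285-400,y155-290 ; strainer 170-310 x 280-400
A=cr(a,290,150,110,140,4); B=cr(a,175,285,135,115,2.666)
im=np.zeros((600,800,3),np.uint8); im[:560,:440]=A; B=B[:,:360]; im[:B.shape[0],440:440+B.shape[1]]=B
cv2.imwrite("pics/c1.png",im)
A=cr(b,225,165,140,75,5); B=cr(b,330,235,100,60,3.7)
im=np.zeros((600,800,3),np.uint8); im[:375,:700]=A; im[376:376+B.shape[0],:B.shape[1]]=B
cv2.imwrite("pics/c2.png",im)
```

```text
(no output)
```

View pics/c1.png

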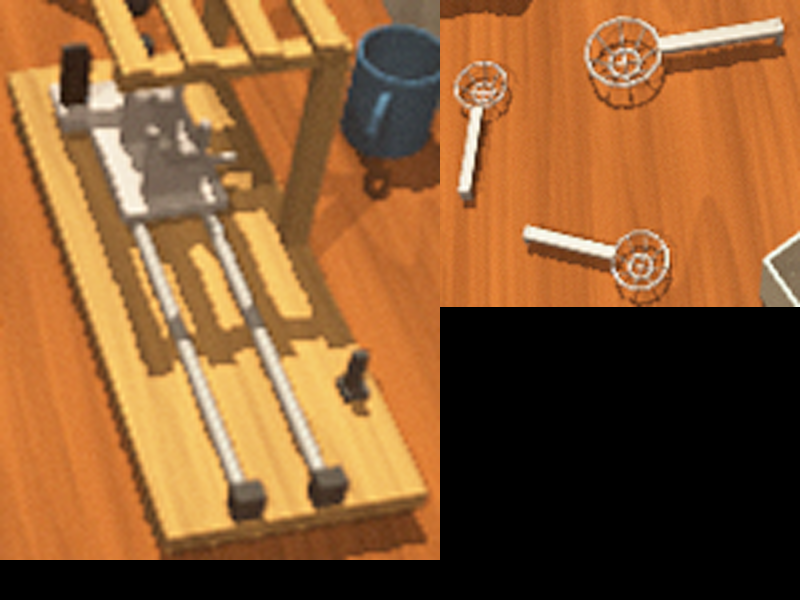

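View pics/c2.png

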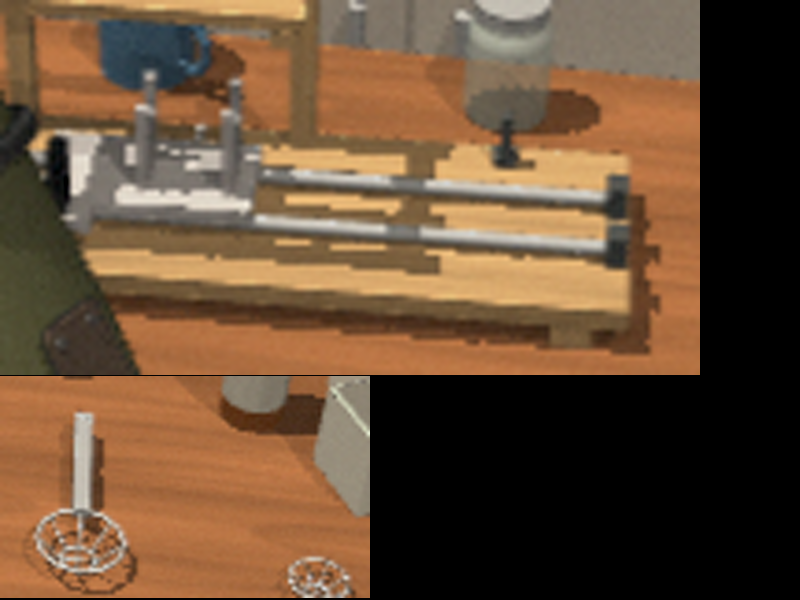

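Crop 1 (scene) shows the grip top at (76,48), the mark top at (361,352) and base corners at (12,75), (165,540) and (428,492). The strainer with its bowl at (624,52) and handle end at (782,33) is clearly the largest, about 160 px against about 130 and 145 px for the other two. Crop 2 (side) shows the mark top at (507,122), the strainer's handle end at (84,415) and its bowl at (82,541). Next I'll triangulate.

Run:
```python
from h import *
np.set_printoptions(precision=4,suppress=True)
S=cam("scene");D=cam("side")
s1=lambda x,y:(290+(x-1.5)/4,150+(y-1.5)/4)
s2=lambda x,y:(175+(x-440-.8)/2.666,285+(y-.8)/2.666)
d1=lambda x,y:(225+(x-2)/5,165+(y-2)/5)
d2=lambda x,y:(330+(x-1.3)/3.7,235+(y-377.3)/3.7)
for n,p,q in [("marktop",s1(361,352),d1(507,122)),("hend",s2(782,33),d2(84,415)),("hstart",s2(662,43),d2(83,510)),("bowl",s2(624,52),d2(82,541)),("cornerBR",s1(428,492),d1(629,158)),("cornerFR",s1(165,540),d1(629,295)),
 ("rodcapL",s1(247,490),d1(617,235)),("rodcapR",s1(327,475),d1(617,185))]:
    print(n,*tri([ray(*S,*p),ray(*D,*q)]))
for n,p,z in [("FR",s1(165,540),.04),("BR",s1(428,492),.04),("FL",s1(12,75),.04),("griptop",s1(76,48),.123),("marktop",s1(361,352),.085),("pointer",s1(237,155),.064),("hend",s2(782,33),.03),("hst",s2(662,43),.03)]:
    print(n,atz(*S,*p,z))
for n,p,z in [("FR",d1(629,295),.04),("BR",d1(629,158),.04),("marktop",d1(507,122),.085),("slat front R edge",d1(305,18),.234)]: print("D",n,atz(*D,*p,z))
for n,u in [("spoon",(375,338)),("oil",(490,500)),("pan",(395,180))]: print(n,atz(*S,u[0]*.7,u[1]*.7,.02))
```

```text
marktop [ 0.7504 -0.1169  0.0809] [np.float64(0.003247614963144692), np.float64(0.003247614963144671)]
hend [ 0.5025 -0.2388  0.0226] [np.float64(0.002666518713818), np.float64(0.0026665187138179332)]
hstart [ 0.3756 -0.2402  0.0267] [np.float64(0.002714978335951101), np.float64(0.0027149783359511647)]
bowl [ 0.337  -0.2424  0.0253] [np.float64(0.0012229287281074516), np.float64(0.0012229287281074867)]
cornerBR [ 0.7773 -0.2132  0.038 ] [np.float64(0.0016937143730554741), np.float64(0.001693714373055549)]
cornerFR [ 0.5822 -0.2264  0.0518] [np.float64(0.004739852428176494), np.float64(0.004739852428176575)]
rodcapL [ 0.6414 -0.2094  0.0647] [np.float64(0.001350819772149964), np.float64(0.0013508197721500458)]
rodcapR [ 0.6998 -0.2062  0.0667] [np.float64(0.0009030412829898829), np.float64(0.0009030412829897198)]
FR [ 0.5824 -0.2242  0.04  ]
BR [ 0.7776 -0.2127  0.04  ]
FL [0.5602 0.2704 0.04  ]
griptop [0.6006 0.204  0.123 ]
marktop [ 0.7509 -0.1164  0.085 ]
pointer [0.7244 0.1178 0.064 ]
hend [ 0.4999 -0.2457  0.03  ]
hst [ 0.3768 -0.2393  0.03  ]
D FR [ 0.6023 -0.2233  0.04  ]
D BR [ 0.7724 -0.2143  0.04  ]
D marktop [ 0.7401 -0.1193  0.085 ]
D slat front R edge [0.6283 0.021  0.234 ]
spoon [ 0.4164 -0.0112  0.02  ]
oil [ 0.5727 -0.4024  0.02  ]
pan [0.5437 0.5622 0.02  ]
```

The strainer lies at about (0.413,-0.241) with its bowl towards the robot, and the rack is yawed about 2.7°. The grip is under the slats, so I'll come in tilted from the front. I'll work out the turns for that.

```bash
cat >> h.py <<'E'
from scipy.spatial.transform import Rotation as Ro
def target(yaw,tilt):  # yaw: heading (deg) of tilt dir; tool x points back
    a=np.radians(tilt); B=np.array([[-np.cos(a),0,np.sin(a)],[0,1,0],[-np.sin(a),0,-np.cos(a)]])
    return Ro.from_euler("z",yaw,degrees=True).as_matrix()@B
def rows(pos,R,s=None):
    s=s or robot.read_state()
    dp=(np.array(pos)-s["tcp_pos"])/.5
    rv=np.degrees(Ro.from_matrix(R@np.array(s["tool_rot"]).T).as_rotvec())/45
    print("shift",dp.round(4),"turn",rv.round(4)); return dp,rv
E
python3 - <<'E'
from h import *
rows([.502,.199,.187],target(2.7,50))
R=np.array(robot.read_state()["tool_rot"]);T=target(2.7,50)
print(Ro.from_matrix(R.T@T).as_rotvec(degrees=True))
E
```

```text
shift [ 0.5477 -0.7648 -0.0453] turn [-0.1803 -1.1043  0.5021]
[-10.59396974 -49.25601035 -22.52471865]
```

Call:
play_rows --pt "0.1 -0.12 0.04 -0.03 -0.18 0.08 0" --pt "0.2 -0.26 0.05 -0.06 -0.36 0.16 0" --pt "0.3 -0.42 0.05 -0.09 -0.55 0.25 0" --pt "0.4 -0.56 0.03 -0.12 -0.74 0.34 0" --pt "0.5 -0.7 0 -0.15 -0.9 0.41 0" --pt "0.548 -0.765 -0.045 -0.163 -1 0.455 0" --pt "0.548 -0.765 -0.045 -0.163 -1 0.455 0" --pt "0.548 -0.765 -0.045 -0.163 -1 0.455 0"

```text
t: 1.15
tcp_pos: [0.4969, 0.2104, 0.1918]
tool_rot: [[-0.7, -0.012, 0.714], [0.004, 1.0, 0.02], [-0.714, 0.017, -0.7]]
ft_force: [1.2, 0.5, 0.4]
gripper_width: 0.0424
finger_force: 0.0
```

Run:
```python
from h import *
np.set_printoptions(precision=4,suppress=True)
s=robot.read_state();print(s["t"],s["tcp_pos"],s["joint_pos"],s["gripper_width"])
w=robot.snapshot("wrist");cv2.imwrite("pics/w1.png",w)
cv2.imwrite("pics/w1v.png",cv2.resize(w,(800,600),interpolation=cv2.INTER_CUBIC))
np.savez("w1.npz",*cam("wrist"))
rows([.502,.199,.187],target(2.7,50))
```

```text
1.15 [0.4969 0.2104 0.1918] [-0.9565  0.252   0.183   2.4624  1.9339  0.5081 -1.0433] 0.042380578991997084
shift [ 0.0049 -0.0103 -0.0088] turn [-0.0131 -0.0967  0.0492]
```

View pics/w1v.png

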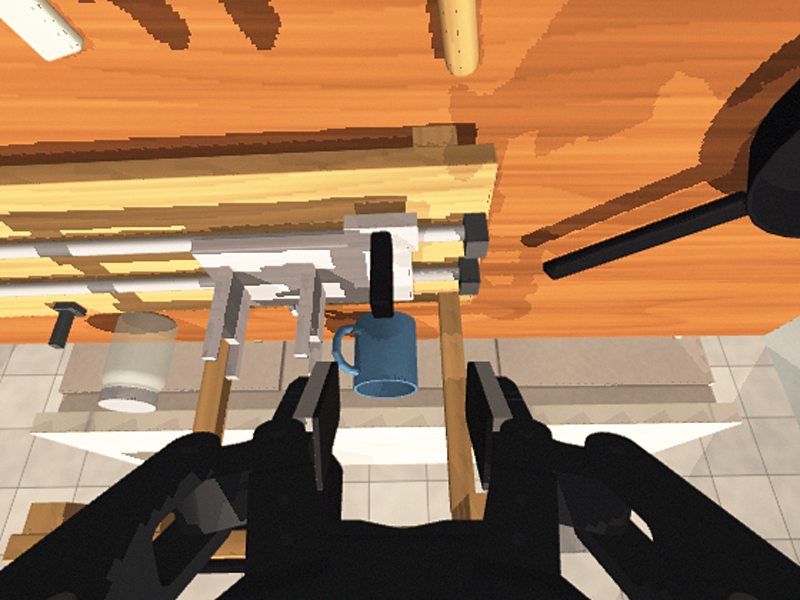

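The wrist view (upside down) shows the tab with its foot at (381,233) and its top at (382,312), the mark top at (62,345) with its foot at (70,305), and clear space around the tab.

Run:
```python
from h import *
np.set_printoptions(precision=4,suppress=True)
z=np.load("w1.npz");W=(z["arr_0"],z["arr_1"]);S=cam("scene");D=cam("side")
s1=lambda x,y:(290+(x-1.5)/4,150+(y-1.5)/4)
d1=lambda x,y:(225+(x-2)/5,165+(y-2)/5)
print("griptop",tri([ray(*W,382*.7,312*.7),ray(*S,*s1(76,48))]), atz(*W,382*.7,312*.7,.123))
print("gripfoot",atz(*W,382*.7,233*.7,.068))
print("mark",tri([ray(*W,62*.7,346*.7),ray(*S,*s1(361,352)),ray(*D,*d1(507,122))]),tri([ray(*W,62*.7,346*.7),ray(*S,*s1(361,352))]))
g=np.array([.602,.204,.103]);R=target(2.7,50)
print(proj(*W,[.602,.204,.123])/.7)
```

```text
griptop (array([0.5973, 0.194 , 0.1282]), [np.float64(0.0029290464541649954), np.float64(0.0029290464541651315)]) [0.6024 0.1922 0.123 ]
gripfoot [0.5922 0.1921 0.068 ]
mark (array([ 0.7482, -0.1185,  0.0847]), [np.float64(0.0019710943355516985), np.float64(0.002918839543003878), np.float64(0.0044212373775634585)]) (array([ 0.7493, -0.1186,  0.087 ]), [np.float64(0.0008413466272500673), np.float64(0.0008413466272500523)])
[400.2126 311.5564]
```

Call:
play_rows --pt "0.02 -0.01 0 -0.01 -0.1 0.05 0" --pt "0.06 -0.009 -0.05 -0.013 -0.1 0.05 0" --pt "0.12 -0.009 -0.1 -0.013 -0.1 0.05 0" --pt "0.12 -0.009 -0.1 -0.013 -0.1 0.05 0"

```text
t: 1.7
tcp_pos: [0.5577, 0.2053, 0.1385]
tool_rot: [[-0.645, -0.047, 0.763], [-0.028, 0.999, 0.038], [-0.764, 0.003, -0.646]]
ft_force: [-0.7, -1.2, 0.2]
gripper_width: 0.0427
finger_force: 0.0
```

Run:
```python
from h import *
np.set_printoptions(precision=4,suppress=True)
s=robot.read_state();print(s["t"],s["tcp_pos"],s["joint_pos"],s["qvel"],s["gripper_width"])
w=robot.snapshot("wrist");cv2.imwrite("pics/w2.png",w)
cv2.imwrite("pics/w2v.png",w[100:320])
np.savez("w2.npz",*cam("wrist"))
rows([.6163,.1947,.092],target(2.7,50))
```

```text
1.7 [0.5577 0.2053 0.1385] [-0.4513  0.4781 -0.3443  2.4939  2.2317  0.8479 -1.2476] [-0.0572 -0.091   0.02    0.0193 -0.0778 -0.0388  0.0578] 0.04269161845219846
shift [ 0.1185 -0.0221 -0.0964] turn [-0.0039 -0.0029 -0.001 ]
```

View pics/w2v.png

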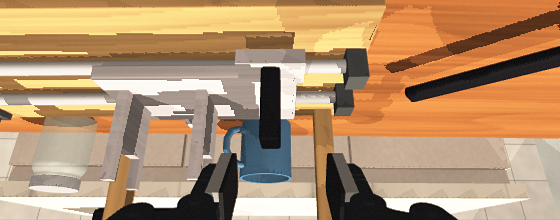

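The wrist view shows the tab at columns 260–282, with its foot at row 167 and its top at row 247. It is slightly left of the middle of the fingers, which is at about column 281.

Run:
```python
from h import *
np.set_printoptions(precision=4,suppress=True)
W1=np.load("w1.npz");W2=np.load("w2.npz");W1=(W1["arr_0"],W1["arr_1"]);W2=(W2["arr_0"],W2["arr_1"])
print(atz(*W2,271,245,.123),atz(*W2,271,167,.068))
print(tri([ray(*W1,381*.7,233*.7),ray(*W2,271,167)]),tri([ray(*W1,382*.7,312*.7),ray(*W2,271,245)]))
```

```text
[0.6058 0.2002 0.123 ] [0.5913 0.1994 0.068 ]
(array([0.5644, 0.1957, 0.0856]), [np.float64(0.0036972776975518697), np.float64(0.003697277697551951)]) (array([0.5845, 0.1963, 0.1304]), [np.float64(0.0036905132508336406), np.float64(0.0036905132508337213)])
```

Call:
play_rows --pt "0.03 0.009 -0.025 0 0 0 0" --pt "0.06 0.009 -0.05 0 0 0 0" --pt "0.09 0.009 -0.075 0 0 0 0" --pt "0.108 0.009 -0.09 0 0 0 0" --pt "0.108 0.009 -0.09 0 0 0 0" --pt "0.108 0.009 -0.09 0 0 0 0"

```text
t: 2.5
tcp_pos: [0.6106, 0.212, 0.0982]
tool_rot: [[-0.64, -0.051, 0.766], [-0.029, 0.999, 0.043], [-0.767, 0.005, -0.641]]
ft_force: [-0.5, -0.6, 0.2]
gripper_width: 0.0426
finger_force: 0.0
```

Run:
```python
from h import *
np.set_printoptions(precision=4,suppress=True)
s=robot.read_state();print(s["t"],s["tcp_pos"],s["joint_pos"],s["qvel"],s["ft_force"])
w=robot.snapshot("wrist");cv2.imwrite("pics/w3.png",w)
cv2.imwrite("pics/w3v.png",w[60:320])
np.savez("w3.npz",*cam("wrist"))
rows([.6163,.199,.092],target(2.7,50))
```

```text
2.5 [0.6106 0.212  0.0982] [-0.39    0.6124 -0.3313  2.4148  2.3521  0.8887 -1.274 ] [ 0.0011 -0.0011 -0.003   0.0006  0.0052  0.0011  0.    ] [-0.4541 -0.6026  0.1514]
shift [ 0.0113 -0.026  -0.0124] turn [-0.0067  0.0026 -0.0053]
```

View pics/w3v.png

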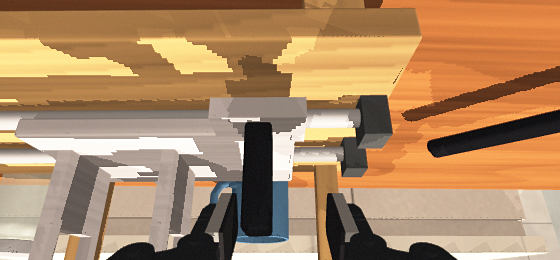

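The wrist view shows the tab at columns 243–271 with its top at row about 296. The fingers' inner faces are at columns 237 and 327, so the tool has to shift about 10 mm to -y.

Run:
```python
from h import *
np.set_printoptions(precision=4,suppress=True)
W=[np.load(f"w{i}.npz") for i in(1,2,3)];W=[(w["arr_0"],w["arr_1"]) for w in W]
print(atz(*W[2],257,293,.123),atz(*W[2],257,182,.068))
print(tri([ray(*W[0],382*.7,312*.7),ray(*W[2],257,293)]),tri([ray(*W[0],381*.7,233*.7),ray(*W[2],257,182)]))
```

```text
[0.5998 0.1989 0.123 ] [0.5886 0.1978 0.068 ]
(array([0.603 , 0.1955, 0.1227]), [np.float64(0.003331191405534883), np.float64(0.0033311914055348104)]) (array([0.6007, 0.1942, 0.0618]), [np.float64(0.0031667137858604603), np.float64(0.0031667137858604143)])
```

Call:
play_rows --pt "0.0 -0.026 0 0 0 0 0" --pt "0.01 -0.026 -0.012 0 0 0 0" --pt "0.01 -0.026 -0.012 0 0 0 0" --pt "0.01 -0.026 -0.012 0 0 0 -1" --pt "0.01 -0.026 -0.012 0 0 0 -1" --pt "0.01 -0.026 -0.012 0 0 0 -1" --pt "0.01 -0.026 -0.012 0 0 0 -1" --pt "0.01 -0.026 -0.012 0 0 0 -1"

```text
t: 3.55
tcp_pos: [0.6159, 0.1991, 0.0915]
tool_rot: [[-0.641, -0.051, 0.766], [-0.029, 0.999, 0.043], [-0.767, 0.005, -0.641]]
ft_force: [-2.8, 0.4, 1.8]
gripper_width: 0.0128
finger_force: 59.1
```

Call:
play_rows --pt "0.001 -0.02 0 0 0 0 -1" --pt "0.002 -0.05 0 0 0 0 -1" --pt "0.004 -0.08 0 0 0 0 -1" --pt "0.005 -0.11 0 0 0 0 -1" --pt "0.0065 -0.14 0 0 0 0 -1" --pt "0.0065 -0.14 0 0 0 0 -1"

```text
t: 4.3
tcp_pos: [0.62, 0.1258, 0.0915]
tool_rot: [[-0.64, -0.046, 0.767], [-0.026, 0.999, 0.038], [-0.768, 0.004, -0.641]]
ft_force: [0.9, -2.9, -0.6]
gripper_width: 0.0126
finger_force: 59.1
```

Call:
play_rows --pt "0.0015 -0.03 0 0 0 0 -1" --pt "0.004 -0.08 0 0 0 0 -1" --pt "0.007 -0.13 0 0 0 0 -1" --pt "0.0095 -0.18 0 0 0 0 -1" --pt "0.012 -0.23 0 0 0 0 -1" --pt "0.0145 -0.27 0 0 0 0 -1" --pt "0.0145 -0.27 0 0 0 0 -1" --pt "0.0145 -0.27 0 0 0 0 -1"

```text
t: 5.3
tcp_pos: [0.629, -0.0082, 0.0908]
tool_rot: [[-0.648, -0.048, 0.76], [-0.027, 0.999, 0.04], [-0.761, 0.005, -0.648]]
ft_force: [-23.1, -3.8, 7.2]
gripper_width: 0.0124
finger_force: 66.2
```

Run:
```python
from h import *
np.set_printoptions(precision=4,suppress=True)
s=robot.read_state();print(s["t"],s["tcp_pos"],s["joint_pos"],s["ft_force"])
w=robot.snapshot("wrist");a=robot.snapshot("scene");d=robot.snapshot("side")
for n,i in (("w4",w),("s4",a),("d4",d)): cv2.imwrite(f"pics/{n}.png",i)
np.savez("w4.npz",*cam("wrist"))
W=cam("wrist");S=cam("scene");D=cam("side")
m=[.749,-.1186,.064]
print(proj(*W,m),proj(*S,m),proj(*D,m))
k=4;u,v=(int(t) for t in proj(*S,m))
A=cv2.resize(a[v-50:v+50,u-50:u+50],None,fx=4,fy=4,interpolation=cv2.INTER_CUBIC)
u2,v2=(int(t) for t in proj(*D,m))
B=cv2.resize(d[v2-50:v2+50,u2-50:u2+50],None,fx=4,fy=4,interpolation=cv2.INTER_CUBIC)
u3,v3=(int(t) for t in proj(*W,m)); x0=max(0,min(360,u3-100)); y0=max(0,min(320,v3-50))
C=cv2.resize(w[y0:y0+100,x0:x0+200],None,fx=4,fy=2,interpolation=cv2.INTER_CUBIC)
cv2.imwrite("pics/m4.png",np.vstack([np.hstack([A,B]),C]));print(u,v,u2,v2,x0,y0)
```

```text
5.3 [ 0.629  -0.0082  0.0908] [ 0.7026  0.8925 -1.2022  2.4988  2.3905  1.0973 -0.5933] [-23.1278  -3.7727   7.18  ]
[153.03   257.2241] [378.1509 242.7402] [325.6835 192.1294]
378 242 325 192 53 207
```

View pics/m4.png

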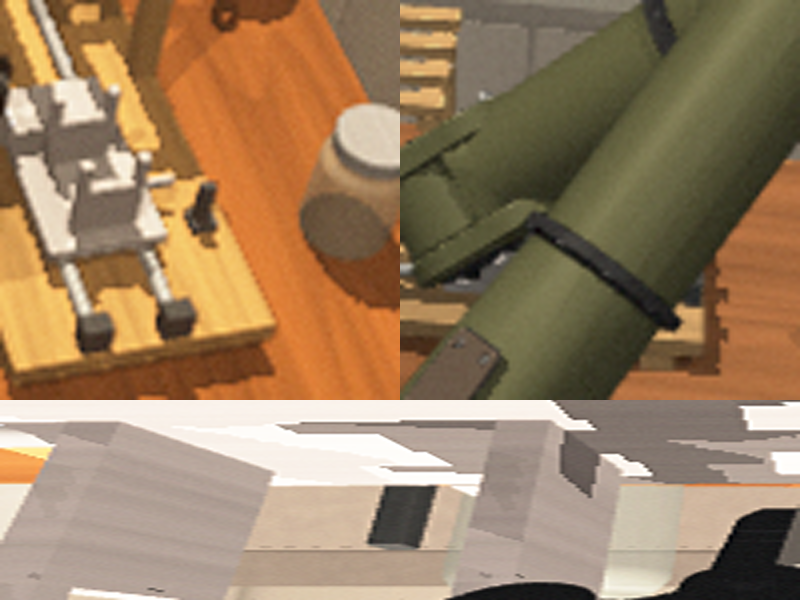

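In the scene crop the pointer tip is at (173,181). The mark's top is at (208,183) and its foot at (201,224). So the rest still has some way to go, which I'll compute. Joint 4 is folded to its limit, so I'll regrip with less tilt for the rest of the pull.

Run:
```python
from h import *
np.set_printoptions(precision=4,suppress=True)
S=cam("scene");f=lambda x,y:(328+(x-1.5)/4,192+(y-1.5)/4)
th=np.radians(2.9);Ry=np.array([-np.sin(th),np.cos(th)]);Rx=np.array([Ry[1],-Ry[0]])
p=atz(*S,*f(173,181),.064)
for n,q,z in(("top",(208,183),.085),("foot",(201,224),.04)):
    m=atz(*S,*f(*q),z); print(n,m,"rel y,x",(m-p)[:2]@Ry,(m-p)[:2]@Rx)
s=robot.read_state();R0=np.array(s["tool_rot"]);g=s["tcp_pos"]-.0187*R0[:,2]
print(p,"grip",g,"pointer pred",g[:2]-.09*Ry+.117*Rx)
R=target(2.9,38);rows(g+.0187*R[:,2],R)
```

```text
top [ 0.7505 -0.1153  0.085 ] rel y,x -0.02210709423865948 0.01500714087025183
foot [ 0.7527 -0.1189  0.04  ] rel y,x -0.02577590306136258 0.01704210727285851
[ 0.7344 -0.094   0.064 ] grip [ 0.6148 -0.0083  0.1029] pointer pred [ 0.7362 -0.0923]
shift [-0.0054 -0.0004 -0.0052] turn [-0.0207  0.257   0.0034]
```

Call:
play_rows --pt "0 0 0 0 0 0 -0.3" --pt "0 0 0 0 0 0 -0.3" --pt "0 0 0 0 0 0 -0.3" --pt "-0.005 0 -0.003 -0.02 0.13 0 -0.3" --pt "-0.005 0 -0.005 -0.02 0.257 0 -0.3" --pt "-0.005 0 -0.005 -0.02 0.257 0 -0.3" --pt "-0.005 0 -0.005 -0.02 0.257 0 -0.3"

```text
t: 6.32
tcp_pos: [0.6276, -0.0071, 0.0895]
tool_rot: [[-0.783, -0.05, 0.62], [-0.041, 0.999, 0.03], [-0.621, -0.002, -0.784]]
ft_force: [-0.4, -0.7, 0.6]
gripper_width: 0.0297
finger_force: 0.0
```

Run:
```python
from h import *
np.set_printoptions(precision=4,suppress=True)
s=robot.read_state();print(s["t"],s["tcp_pos"],s["joint_pos"],s["ft_force"],s["gripper_width"])
R0=np.array(s["tool_rot"]);print(s["tcp_pos"]-.0187*R0[:,2],R0[:,2])
```

```text
6.325 [ 0.6276 -0.0071  0.0895] [ 0.6959  0.7312 -1.1234  2.3282  2.0559  0.7403 -0.3443] [-0.3522 -0.6877  0.5703] 0.029723398972534575
[ 0.616  -0.0077  0.1042] [ 0.62    0.0298 -0.7841]
```

Call:
play_rows --pt "0 0 0 0 0 0 -1" --pt "0 0 0 0 0 0 -1" --pt "0 0 0 0 0 0 -1" --pt "0.001 -0.015 0 0 0 0 -1" --pt "0.0015 -0.03 0 0 0 0 -1" --pt "0.0023 -0.046 0 0 0 0 -1" --pt "0.0023 -0.046 0 0 0 0 -1" --pt "0.0023 -0.046 0 0 0 0 -1"

```text
t: 7.32
tcp_pos: [0.6283, -0.0312, 0.0889]
tool_rot: [[-0.785, -0.048, 0.617], [-0.038, 0.999, 0.029], [-0.618, -0.001, -0.786]]
ft_force: [-5.6, -0.7, -4.5]
gripper_width: 0.0121
finger_force: 59.2
```

Run:
```python
from h import *
np.set_printoptions(precision=4,suppress=True)
s=robot.read_state();print(s["t"],s["tcp_pos"],s["joint_pos"],s["ft_force"])
w=robot.snapshot("wrist");a=robot.snapshot("scene")
cv2.imwrite("pics/w5.png",w);cv2.imwrite("pics/s5.png",a)
np.savez("w5.npz",*cam("wrist"))
W=cam("wrist")
print(proj(*W,[.749,-.1186,.085]),proj(*W,[.735,-.115,.064]))
A=cv2.resize(a[212:262,345:395],None,fx=8,fy=8,interpolation=cv2.INTER_CUBIC)
B=cv2.resize(w,(400,300))
im=np.zeros((400,800,3),np.uint8);im[:,:400]=A;im[:300,400:]=B
cv2.imwrite("pics/m5.png",im)
```

```text
7.325 [ 0.6283 -0.0312  0.0889] [ 0.7516  0.7295 -1.1138  2.3195  2.0681  0.6954 -0.305 ] [-5.5834 -0.6744 -4.5206]
[172.7256 309.3767] [178.0118 279.686 ]
```

View pics/m5.png

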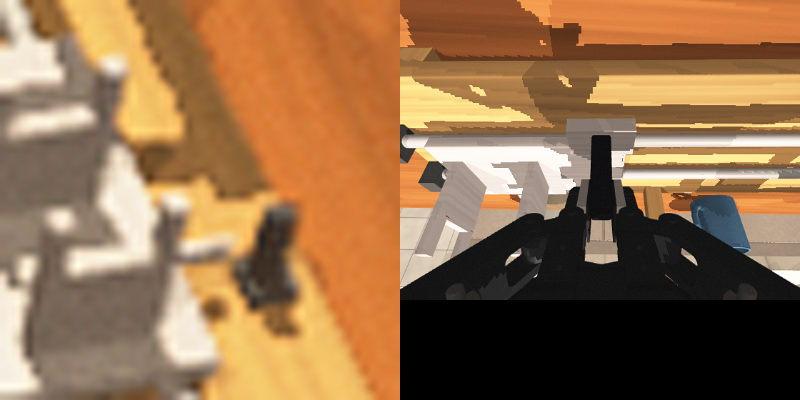

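In the scene crop the pointer tip is at (232,247). The index plate's top is at (282,211) and its foot at (266,295).

Run:
```python
from h import *
np.set_printoptions(precision=4,suppress=True)
S=cam("scene");f=lambda x,y:(345+(x-3.5)/8,212+(y-3.5)/8)
th=np.radians(2.9);Ry=np.array([-np.sin(th),np.cos(th)]);Rx=np.array([Ry[1],-Ry[0]])
p=atz(*S,*f(232,247),.064)
for n,q,z in(("top",(282,211),.085),("foot",(266,292),.042)):
    m=atz(*S,*f(*q),z); print(n,m,"rel y,x",(m-p)[:2]@Ry,(m-p)[:2]@Rx)
s=robot.read_state();R0=np.array(s["tool_rot"]);g=s["tcp_pos"]-.0187*R0[:,2]
print(p,"grip",g,"pointer pred",g[:2]-.09*Ry+.117*Rx)
# model overlay: given pointer at p +dy, where would mark top/foot project
for dy in(0,-.003):
    c=p[:2]+.009*Rx+dy*Ry
    print(dy,[(proj(*S,[*c,z])-[345,212])*8+3.5 for z in(.085,.042)])
    
W=np.load("w4.npz");W=(W["arr_0"],W["arr_1"]);print("mark w4",tri([ray(*W,53+(393-1.5)/4,207+(545-400-.5)/2),ray(*S,*f(282,211))]))
```

```text
top [ 0.7504 -0.1175  0.085 ] rel y,x -0.002629859505379288 0.014370648471496064
foot [ 0.7511 -0.1219  0.042 ] rel y,x -0.007090879325023786 0.014935098655591481
[ 0.7359 -0.1156  0.064 ] grip [ 0.6168 -0.0317  0.1036] pointer pred [ 0.7382 -0.1157]
0 [array([265.5119, 207.6939]), array([244.2256, 279.6217])]
-0.003 [array([268.491 , 213.9981]), array([247.0915, 285.8821])]
mark w4 (array([ 0.7504, -0.1175,  0.084 ]), [np.float64(0.0006387464141631736), np.float64(0.0006387464141632062)])
```

Call:
play_rows --pt "0.0003 -0.006 0 0 0 0 -1" --pt "0.0003 -0.006 0 0 0 0 -1" --pt "0.0003 -0.006 0 0 0 0 -1" --pt "0.0003 -0.006 0 0 0 0 -0.1" --pt "0.0003 -0.006 0 0 0 0 -0.1" --pt "0.0003 -0.006 0 0 0 0 -0.1" --pt "-0.04 -0.006 0.05 0 0 0 -0.1" --pt "-0.09 -0.006 0.12 0 0 0 -0.1" --pt "-0.1 -0.006 0.22 0 0.2 0 -0.1" --pt "-0.05 -0.05 0.3 0.02 0.5 -0.2 -0.1" --pt "0 -0.1 0.35 0.04 0.84 -0.4 -0.1" --pt "0 -0.1 0.35 0.04 0.84 -0.4 -0.1" --pt "0 -0.1 0.35 0.04 0.84 -0.4 -0.1"

```text
t: 9.05
tcp_pos: [0.63, -0.0835, 0.2614]
tool_rot: [[-0.958, 0.192, 0.212], [0.171, 0.979, -0.112], [-0.229, -0.071, -0.971]]
ft_force: [2.0, -0.6, 0.5]
gripper_width: 0.0386
finger_force: 0.0
```

Run:
```python
from h import *
np.set_printoptions(precision=4,suppress=True)
s=robot.read_state();print(s["t"],s["tcp_pos"],s["joint_pos"],s["ft_force"]);print(s["tool_rot"])
W=cam("wrist")
for p in([.7504,-.118,.085],[.737,-.119,.064],[.413,-.241,.03]):print(proj(*W,p))
```

```text
9.05 [ 0.63   -0.0835  0.2614] [ 0.6892  0.5117 -1.0594  1.6251  0.676   1.1443  0.8583] [ 2.0263 -0.6397  0.5221]
[[-0.9583  0.1921  0.2116]
 [ 0.1714  0.9788 -0.1123]
 [-0.2287 -0.0714 -0.9709]]
[283.5993 242.7055]
[281.8891 224.2067]
[ 87.036  -72.1087]
```

Run:
```python
from h import *
s=robot.read_state()
R=target(-87.1,0);rows([.70,-.195,.175],R)
rows([.67,-.15,.25],Ro.from_euler("z",42.5,degrees=True).as_matrix()@R)
s2=dict(s);s2["tool_rot"]=Ro.from_euler("z",42.5,degrees=True).as_matrix()@R;s2["tcp_pos"]=np.array([.67,-.15,.25])
rows([.70,-.195,.175],R,s2)
```

```text
shift [ 0.14   -0.223  -0.1727] turn [ 0.3037  0.134  -1.6905]
shift [ 0.08   -0.133  -0.0227] turn [ 0.2208  0.2212 -0.7512]
shift [ 0.06 -0.09 -0.15] turn [ 0.      0.     -0.9444]
```

Call:
play_rows --pt "0.04 -0.06 -0.01 0.1 0.1 -0.35 0" --pt "0.08 -0.133 -0.023 0.221 0.221 -0.751 0" --pt "0.08 -0.133 -0.023 0.221 0.221 -0.751 0" --pt "0.08 -0.133 -0.023 0.221 0.221 -0.751 0" --pt "0.08 -0.133 -0.023 0.221 0.221 -0.751 0"

```text
t: 9.68
tcp_pos: [0.6702, -0.151, 0.2465]
tool_rot: [[-0.713, 0.702, 0.001], [0.702, 0.713, -0.003], [-0.003, -0.001, -1.0]]
ft_force: [-0.3, -0.0, 0.5]
gripper_width: 0.043
finger_force: 0.0
```

Call:
play_rows --pt "0.06 -0.09 -0.05 0 0 -0.3 0" --pt "0.06 -0.09 -0.1 0 0 -0.6 0" --pt "0.06 -0.09 -0.15 0 0 -0.944 0" --pt "0.06 -0.09 -0.15 0 0 -0.944 0" --pt "0.06 -0.09 -0.15 0 0 -0.944 0" --pt "0.06 -0.09 -0.15 0 0 -0.944 0" --pt "0.06 -0.09 -0.15 0 0 -0.944 0"

```text
t: 10.55
tcp_pos: [0.7, -0.1955, 0.1725]
tool_rot: [[-0.055, 0.999, -0.0], [0.998, 0.055, -0.003], [-0.003, -0.0, -1.0]]
ft_force: [-0.1, -0.1, -0.7]
gripper_width: 0.0426
finger_force: 0.0
```

Run:
```python
from h import *
np.set_printoptions(precision=4,suppress=True)
s=robot.read_state();print(s["t"],s["tcp_pos"],s["joint_pos"],s["ft_force"],s["qvel"]);print(s["tool_rot"])
W=cam("wrist");np.savez("w6.npz",*W)
cv2.imwrite("pics/w6.png",robot.snapshot("wrist"))
for p in([.7504,-.118,.085],[.737,-.119,.064],[.67,-.122,.115]):print(proj(*W,p))
```

```text
10.55 [ 0.7    -0.1955  0.1725] [ 0.5563  0.7582 -0.6728  1.2361  0.4643  1.2983 -0.0475] [-0.1181 -0.1272 -0.7409] [-0.0004  0.002   0.0043 -0.0005 -0.0033 -0.0007 -0.0125]
[[-0.0547  0.9985 -0.    ]
 [ 0.9985  0.0547 -0.003 ]
 [-0.003  -0.0002 -1.    ]]
[355.8113 107.224 ]
[333.3127 107.6115]
[242.2452 106.6113]
```

Call:
play_rows --pt "0 0 0.06 0 0 -0.2 0" --pt "-0.1 -0.01 0.06 0 0 -0.4 0" --pt "-0.2 -0.03 0.06 0 0 -0.6 0" --pt "-0.3 -0.05 0.04 0 0 -0.8 0" --pt "-0.4 -0.07 0.02 0 0 -1 0" --pt "-0.5 -0.09 0 0 0 -1 0" --pt "-0.574 -0.09 0 0 0 -1 0" --pt "-0.574 -0.09 0 0 0 -1 0"

```text
t: 11.6
tcp_pos: [0.4101, -0.2412, 0.1723]
tool_rot: [[0.67, 0.742, -0.004], [0.742, -0.67, -0.003], [-0.005, -0.001, -1.0]]
ft_force: [0.5, 0.4, 1.0]
gripper_width: 0.0429
finger_force: 0.0
```

Call:
play_rows --pt "0 0 -0.02 0 0 -0.25 0" --pt "0 0 -0.02 0 0 -0.5 0" --pt "0 0 -0.02 0 0 -0.8 0" --pt "0 0 -0.02 0 0 -1 0" --pt "0 0 -0.02 0 0 -1 0" --pt "0 0 -0.02 0 0 -1 0" --pt "0 0 -0.02 0 0 -1 0"

```text
t: 12.48
tcp_pos: [0.4131, -0.2405, 0.162]
tool_rot: [[0.998, 0.055, -0.003], [0.055, -0.998, 0.001], [-0.003, -0.001, -1.0]]
ft_force: [0.1, -0.5, -0.5]
gripper_width: 0.0428
finger_force: 0.0
```

Run:
```python
from h import *
np.set_printoptions(precision=4,suppress=True)
s=robot.read_state();print(s["t"],s["tcp_pos"],s["joint_pos"]);print(s["tool_rot"])
W=cam("wrist");np.savez("w7.npz",*W)
w=robot.snapshot("wrist");cv2.imwrite("pics/w7.png",w)
for p in([.413,-.241,.03],[.5,-.241,.03],[.337,-.241,.028]):print(proj(*W,p))
a=cv2.imread("pics/w6.png")
A=cv2.resize(a[30:180,200:400],None,fx=4,fy=4,interpolation=cv2.INTER_CUBIC)[:,:]
B=cv2.resize(w[40:340,230:330],None,fx=2,fy=2,interpolation=cv2.INTER_CUBIC)
A=A[:, :600] if 0 else cv2.resize(a[30:180,215:365],None,fx=4,fy=4,interpolation=cv2.INTER_CUBIC)
cv2.imwrite("pics/m7.png",np.hstack([A,B]));print(A.shape,B.shape)
```

```text
12.475 [ 0.4131 -0.2405  0.162 ] [ 0.7303  0.3437 -0.3443  1.9435  0.1482  0.8815 -1.2063]
[[ 0.9985  0.0548 -0.0027]
 [ 0.0548 -0.9985  0.001 ]
 [-0.0026 -0.0011 -1.    ]]
[281.6598 190.7054]
[287.16    92.5966]
[277.5844 262.9276]
(600, 600, 3) (600, 200, 3)
```

View pics/m7.png

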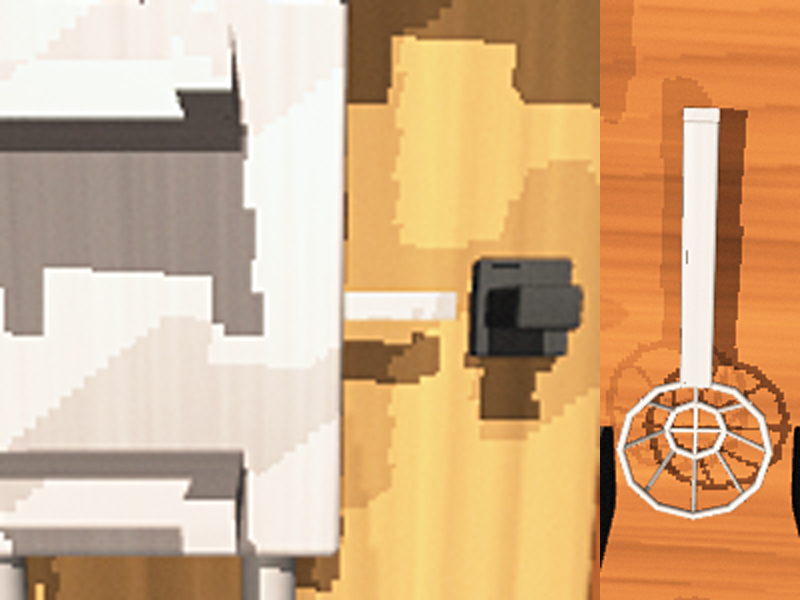

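Left part (above the rest): the pointer's axis is at row 305 and the index plate and foot are centred at row 307. The camera is directly above, so they are level to within about 0.5 mm. Right part (strainer): the handle end is at (701,115), the handle start at (697,383) and the bowl centre at (694,450).

Run:
```python
from h import *
np.set_printoptions(precision=4,suppress=True)
L=lambda n:(lambda z:(z["arr_0"],z["arr_1"]))(np.load(n))
A=L("w6.npz");B=L("w7.npz")
f=lambda x,y:(215+(x-1.5)/4,30+(y-1.5)/4); g=lambda x,y:(230+(x-600-.5)/2,40+(y-.5)/2)
th=np.radians(2.9);Ry=np.array([-np.sin(th),np.cos(th)]);Rx=np.array([Ry[1],-Ry[0]])
p=atz(*A,*f(456,305),.064);m=atz(*A,*f(549,307),.085);mf=atz(*A,*f(521,307),.042)
print("ptr",p,"mark",m,mf,(m-p)[:2]@Ry,(mf-p)[:2]@Ry,(mf-p)[:2]@Rx)
print("saddle from ptr",p[:2]-.067*Rx)
e1=atz(*A,*f(346,200),.068);e2=atz(*A,*f(341,530),.068);d=e1-e2;print("edge yaw",np.degrees(np.arctan2(-d[0],d[1])),"saddle x from edge", (e1[:2]@Rx)-.045, "ptr:",p[:2]@Rx-.067)
o=atz(*A,*f(243,95),.141);print("prong outer", o[:2]@Rx-.025)
pe=atz(*A,*f(200,553),.068);print("plate end -y",pe, (pe[:2]@Ry)+.05,"ptr y",p[:2]@Ry,"mark y",mf[:2]@Ry)
h1=atz(*B,*g(701,122),.03);h2=atz(*B,*g(697,383),.03);b=atz(*B,*g(694,450),.028)
v=h2-h1;yaw=np.degrees(np.arctan2(v[1],v[0]));v=v/np.linalg.norm(v)
print(h1,h2,b,"yaw",yaw,np.linalg.norm(h2-h1),"orig",h1+.085*v,b-.075*v)
w=h1-b;print("yaw bowl", np.degrees(np.arctan2(-w[1],-w[0])),np.linalg.norm(w))
```

```text
ptr [ 0.7331 -0.1179  0.064 ] mark [ 0.7474 -0.1176  0.085 ] [ 0.7502 -0.1173  0.042 ] -0.00040525868728019616 -0.00024758179900952226 0.017113846478552294
saddle from ptr [ 0.6662 -0.1213]
edge yaw 3.1914117669484425 saddle x from edge 0.6585649898077609 ptr: 0.6592167196321617
prong outer 0.660084075256613
plate end -y [ 0.6841 -0.1699  0.068 ] -0.15433353014168738 ptr y -0.15481927575692042 mark y -0.15506685755592994
[ 0.493  -0.2354  0.03  ] [ 0.3721 -0.2399  0.03  ] [ 0.3349 -0.2403  0.028 ] yaw -177.88185097020119 0.12097243097960526 orig [ 0.4081 -0.2386  0.03  ] [ 0.4099 -0.2375  0.028 ]
yaw bowl -178.2480858532529 0.15820269373112214
```

Call:
play_rows --pt "-0.008 0.005 -0.08 0 0 -0.025 0" --pt "-0.008 0.005 -0.18 0 0 -0.025 0" --pt "-0.008 0.005 -0.25 0 0 -0.025 0" --pt "-0.008 0.005 -0.29 0 0 -0.025 0" --pt "-0.008 0.005 -0.31 0 0 -0.025 0" --pt "-0.008 0.005 -0.31 0 0 -0.025 0" --pt "-0.008 0.005 -0.31 0 0 -0.025 0" --pt "-0.008 0.005 -0.31 0 0 -0.025 -1" --pt "-0.008 0.005 -0.31 0 0 -0.025 -1" --pt "-0.008 0.005 -0.31 0 0 -0.025 -1" --pt "-0.008 0.005 -0.31 0 0 -0.025 -1" --pt "-0.008 0.005 -0.31 0 0 -0.025 -1"

```text
t: 14.02
tcp_pos: [0.4093, -0.2381, 0.0077]
tool_rot: [[0.999, 0.033, -0.002], [0.033, -0.999, 0.0], [-0.002, -0.0, -1.0]]
ft_force: [-1.5, 1.5, 6.2]
gripper_width: 0.0118
finger_force: 58.6
```

Call:
play_rows --pt "0 0 0.04 0 0 0 -1" --pt "0 0 0.12 0 0 0 -1" --pt "0 0 0.22 0 0 0 -1" --pt "0 0 0.32 0 0 0 -1" --pt "0 0 0.38 0 0 0 -1" --pt "0.06 0.03 0.4 0 0 0.2 -1" --pt "0.12 0.06 0.4 0 0 0.4 -1" --pt "0.18 0.08 0.4 0 0 0.6 -1" --pt "0.24 0.1 0.4 0 0 0.8 -1" --pt "0.3 0.12 0.4 0 0 1 -1" --pt "0.3 0.12 0.4 0 0 1 -1" --pt "0.3 0.12 0.4 0 0 1 -1"

```text
t: 15.52
tcp_pos: [0.558, -0.1784, 0.2067]
tool_rot: [[0.685, 0.728, -0.004], [0.728, -0.685, -0.002], [-0.004, -0.002, -1.0]]
ft_force: [-0.1, -0.4, -0.4]
gripper_width: 0.0114
finger_force: 58.7
```

Run:
```python
from h import *
rows([.6663,-.121,.19],target(-87.0,0))
s=robot.read_state();print(s["gripper_width"],s["finger_force"],s["joint_pos"],s["wrist_torque"])
```

```text
shift [ 0.2166  0.1148 -0.0334] turn [ 0.0038 -0.0038  1.0276]
0.01141231422313863 58.694803565740585 [ 0.61953568  0.48552384 -0.55654073  1.60727257  0.27796435  1.13210795
 -0.75976024] [ 3.94464421e-02 -2.38548829e-02 -5.48093815e-05]
```

Call:
play_rows --pt "0.06 0.03 0 0 0 0.25 -1" --pt "0.12 0.06 0 0 0 0.5 -1" --pt "0.18 0.09 0 0 0 0.75 -1" --pt "0.217 0.11 -0.02 0.004 -0.004 1 -1" --pt "0.217 0.11 -0.034 0.004 -0.004 1 -1" --pt "0.217 0.11 -0.034 0.004 -0.004 1 -1" --pt "0.217 0.11 -0.034 0.004 -0.004 1 -1"

```text
t: 16.4
tcp_pos: [0.6667, -0.1243, 0.1906]
tool_rot: [[-0.029, 1.0, 0.001], [1.0, 0.029, 0.0], [-0.0, 0.001, -1.0]]
ft_force: [-1.1, -0.2, -0.5]
gripper_width: 0.0121
finger_force: 58.8
```

Run:
```python
from h import *
np.set_printoptions(precision=4,suppress=True)
rows([.6664,-.1235,.105],target(-87.0,0))
W=cam("wrist");np.savez("w8.npz",*W);w=robot.snapshot("wrist");cv2.imwrite("pics/w8.png",w)
cv2.imwrite("pics/s8.png",robot.snapshot("scene"))
s=robot.read_state();print(s["tcp_pos"],s["gripper_width"],s["ft_force"]);print(s["tool_rot"])
R=np.array(s["tool_rot"]);t=s["tcp_pos"]
# expected handle top centreline in hand, at strainer x=-20,-50,-80 ; z top = tcp+.0223
for a in(-.085,-.06,-.03):print(a,proj(*W,t-R[:,0]*a+np.array([0,0,.0223])))
hsv=cv2.cvtColor(w,cv2.COLOR_BGR2HSV)
for r in range(0,200,12):
    m=np.where((hsv[r,200:360,1]<40)&(hsv[r,200:360,2]>170))[0]
    # segments
    if len(m): seg=np.split(m,np.where(np.diff(m)>1)[0]+1); print(r,[(x[0]+200,x[-1]+200) for x in seg if len(x)>3])
```

```text
shift [-0.0005  0.0016 -0.1711] turn [-0.      0.001   0.0301]
[ 0.6671 -0.1238  0.1907] 0.011799233192945683 [-0.2716 -0.5109 -1.4049]
[[-0.03    0.9995  0.0015]
 [ 0.9995  0.03    0.0003]
 [ 0.0003  0.0015 -1.    ]]
-0.085 [283.16    79.0228]
-0.06 [283.1806 141.4607]
-0.03 [283.2027 208.2647]
0 [(np.int64(234), np.int64(242)), (np.int64(308), np.int64(315))]
12 [(np.int64(235), np.int64(243)), (np.int64(308), np.int64(315))]
24 [(np.int64(235), np.int64(243)), (np.int64(308), np.int64(316))]
36 [(np.int64(236), np.int64(244)), (np.int64(307), np.int64(316))]
48 [(np.int64(236), np.int64(245)), (np.int64(307), np.int64(316))]
60 [(np.int64(228), np.int64(233)), (np.int64(239), np.int64(242)), (np.int64(286), np.int64(316))]
72 [(np.int64(228), np.int64(258)), (np.int64(263), np.int64(299)), (np.int64(301), np.int64(316))]
84 [(np.int64(232), np.int64(258)), (np.int64(264), np.int64(298)), (np.int64(300), np.int64(315))]
96 [(np.int64(264), np.int64(298))]
108 [(np.int64(264), np.int64(297))]
120 [(np.int64(236), np.int64(259)), (np.int64(264), np.int64(297)), (np.int64(300), np.int64(316))]
132 [(np.int64(228), np.int64(262)), (np.int64(265), np.int64(298)), (np.int64(301), np.int64(330))]
144 [(np.int64(229), np.int64(262)), (np.int64(264), np.int64(298)), (np.int64(300), np.int64(330))]
156 [(np.int64(230), np.int64(248)), (np.int64(265), np.int64(297)), (np.int64(312), np.int64(329))]
168 [(np.int64(231), np.int64(253)), (np.int64(258), np.int64(263)), (np.int64(265), np.int64(297)), (np.int64(305), np.int64(329))]
180 [(np.int64(232), np.int64(254)), (np.int64(265), np.int64(296)), (np.int64(311), np.int64(329))]
192 [(np.int64(232), np.int64(256)), (np.int64(266), np.int64(296)), (np.int64(313), np.int64(329))]
```

Call:
play_rows --pt "-0.002 -0.003 -0.03 0 0 0.03 -1" --pt "-0.002 -0.003 -0.06 0 0 0.03 -1" --pt "-0.002 -0.003 -0.09 0 0 0.03 -1" --pt "-0.002 -0.003 -0.12 0 0 0.03 -1" --pt "-0.002 -0.003 -0.145 0 0 0.03 -1" --pt "-0.002 -0.003 -0.162 0 0 0.03 -1" --pt "-0.002 -0.003 -0.162 0 0 0.03 -1" --pt "-0.002 -0.003 -0.162 0 0 0.03 -1"

```text
t: 17.5
tcp_pos: [0.6667, -0.1245, 0.1095]
tool_rot: [[-0.056, 0.998, 0.002], [0.998, 0.056, 0.001], [0.001, 0.002, -1.0]]
ft_force: [-0.0, 0.2, -1.7]
gripper_width: 0.0119
finger_force: 58.8
```

Call:
play_rows --pt "-0.002 -0.002 -0.004 0 0 0 -1" --pt "-0.002 -0.002 -0.007 0 0 0 -1" --pt "-0.002 -0.002 -0.007 0 0 0 -1"

```text
t: 17.88
tcp_pos: [0.6653, -0.1256, 0.1054]
tool_rot: [[-0.056, 0.998, 0.001], [0.998, 0.056, 0.001], [0.001, 0.001, -1.0]]
ft_force: [-0.2, -0.1, -2.5]
gripper_width: 0.0119
finger_force: 58.8
```

Call:
play_rows --pt "0 0 -0.002 0 0 0 -1" --pt "0 0 -0.004 0 0 0 -1" --pt "0 0 -0.004 0 0 0 -1"

```text
t: 18.25
tcp_pos: [0.6655, -0.1256, 0.1048]
tool_rot: [[-0.056, 0.998, 0.001], [0.998, 0.056, 0.001], [0.001, 0.002, -1.0]]
ft_force: [-4.3, -0.9, 7.8]
gripper_width: 0.0123
finger_force: 61.3
```

Contact came at z 0.1048, as predicted. I'll open and retreat straight up.

Call:
play_rows --pt "0 0 0.001 0 0 0 -0.6" --pt "0 0 0.001 0 0 0 -0.3" --pt "0 0 0.001 0 0 0 0" --pt "0 0 0.001 0 0 0 0" --pt "0 0 0.03 0 0 0 0" --pt "0 0 0.1 0 0 0 0" --pt "0 0 0.2 0 0 0 0" --pt "0 0 0.28 0 0 0 0" --pt "0 0 0.28 0 0 0 0" --pt "0 0 0.28 0 0 0 0"

```text
t: 19.5
tcp_pos: [0.6651, -0.1256, 0.2436]
tool_rot: [[-0.056, 0.998, 0.001], [0.998, 0.056, 0.001], [0.001, 0.001, -1.0]]
ft_force: [-0.1, 0.1, -0.7]
gripper_width: 0.0425
finger_force: 0.0
```

Run:
```python
from h import *
np.set_printoptions(precision=4,suppress=True)
W=cam("wrist");w=robot.snapshot("wrist");cv2.imwrite("pics/w9.png",w);np.savez("w9.npz",*W)
cv2.imwrite("pics/s9.png",robot.snapshot("scene"))
s=robot.read_state();print(s["t"],s["tcp_pos"],s["ft_force"])
th=np.radians(3);Ry=np.array([-np.sin(th),np.cos(th)]);Rx=np.array([Ry[1],-Ry[0]])
o=np.array([.6655,-.1235])
for n,x,y,z in(("hend",0,.085,.127),("mid",0,.05,.127),("org",0,0,.127),("bowl",0,-.075,.125),("bowlL",-.04,-.075,.125),("ptr",.067,.002,.064)):
    print(n,proj(*W,[*(o+x*Rx+y*Ry),z]))
hsv=cv2.cvtColor(w,cv2.COLOR_BGR2HSV)
for r in list(range(60,300,12)):
    m=np.where((hsv[r,150:420,1]<45)&(hsv[r,150:420,2]>150))[0]
    if len(m): seg=np.split(m,np.where(np.diff(m)>1)[0]+1); print(r,[(int(x[0])+150,int(x[-1])+150) for x in seg if len(x)>2])
```

```text
19.6 [ 0.6647 -0.1258  0.2423] [ 0.0679 -0.4586 -0.1966]
hend [282.8514  91.9396]
mid [282.6748 135.7607]
org [282.444  193.0172]
bowl [282.1336 267.8969]
bowlL [240.6701 267.7861]
ptr [344.5473 176.8862]
60 [(239, 244), (248, 257), (307, 315)]
72 [(218, 228), (241, 266), (271, 315), (320, 327)]
84 [(244, 266), (268, 314), (317, 326)]
96 [(219, 290), (292, 296), (319, 326)]
108 [(219, 271), (273, 290), (292, 298), (318, 325)]
120 [(239, 241), (244, 271), (273, 290), (292, 314), (317, 325)]
132 [(239, 325)]
144 [(240, 262), (266, 270), (273, 290), (293, 296), (307, 325)]
156 [(240, 262), (264, 301), (304, 324)]
168 [(241, 270), (272, 290), (292, 296), (309, 324)]
180 [(241, 261), (263, 290), (292, 300), (310, 324)]
192 [(242, 323)]
204 [(242, 259), (273, 289), (297, 299), (306, 323)]
216 [(243, 256), (274, 289), (308, 322)]
228 [(252, 263), (274, 289), (302, 312)]
240 [(253, 261), (302, 312)]
252 [(246, 248), (268, 270), (293, 295), (315, 318)]
264 [(242, 245), (251, 253), (293, 295), (308, 310)]
276 []
```

Run:
```python
from h import *
np.set_printoptions(precision=4,suppress=True)
z=np.load("w9.npz");W=(z["arr_0"],z["arr_1"]);w=cv2.imread("pics/w9.png");h=cv2.cvtColor(w,cv2.COLOR_BGR2HSV)
for c in(332,336,340,344): 
    m=np.where((h[150:205,c,1]<60)&(h[150:205,c,2]>150))[0]+150; print(c,m)
d=np.where((h[150:205,330:400,2]<70)&(h[150:205,330:400,1]<110));print("dark",d[0].min()+150,d[0].max()+150,np.median(d[0])+150,d[1].min()+330,d[1].max()+330)
print(proj(*W,[.7331,-.1179,.064]),proj(*W,[.7502,-.1173,.042]),proj(*W,[.7474,-.1176,.085]))
# bystanders: change between first and last scene pictures away from arm/rack
a=cv2.imread("pics/s0.png").astype(int);b=cv2.imread("pics/s9.png").astype(int)
D=np.abs(a-b).max(2)
for n,(x,y,X,Y) in dict(pan=(250,108,300,146),spoon=(245,222,290,252),cont=(295,345,368,415),spat=(222,178,282,202),oil=(325,305,360,350)).items(): print(n,(D[y:Y,x:X]>40).mean().round(3))
```

```text
332 [176 177 178 179]
336 [176 177 178 179]
340 [176 177 178 179]
344 [176 177 178 179 180]
dark 166 184 176.0 347 366
[345.2942 176.8386] [356.6388 173.2802] [363.2588 181.4571]
pan 0.001
spoon 0.003
cont 0.187
spat 0.066
oil 0.125
```

Run:
```python
from h import *
d9=robot.snapshot("side");cv2.imwrite("pics/d9.png",d9);d0=cv2.imread("pics/d0.png")
a=cv2.imread("pics/s0.png");b=cv2.imread("pics/s9.png")
def tm(p,q,x,y,X,Y):
    e=lambda i:cv2.Canny(i,60,150).astype(np.float32)
    r=cv2.matchTemplate(cv2.GaussianBlur(e(q)[y-8:Y+8,x-8:X+8],(0,0),1),cv2.GaussianBlur(e(p)[y:Y,x:X],(0,0),1),cv2.TM_CCOEFF_NORMED)
    _,v,_,l=cv2.minMaxLoc(r);return round(v,2),l[0]-8,l[1]-8
for n,k in dict(cont=(295,345,368,411),spat=(222,178,282,202),oil=(325,305,360,350)).items():print("scene",n,tm(a,b,*k))
for n,k in dict(cont=(412,208,465,275),oil=(385,195,415,252)).items():print("side",n,tm(d0,d9,*k))
```

```text
scene cont (0.82, 0, 0)
scene spat (0.84, 0, 0)
scene oil (0.87, 0, 0)
side cont (0.83, 0, 0)
side oil (0.75, 0, 0)
```

Edge matching shows no shift in any bystander, so the changed pixels look like the arm's shadow. The strainer is straight and centred in the forks, and the pointer is still level with the plate. Handing in.

```bash
python3 -c "
from plant import robot
print(robot.finish_job())"
```

```text
the job is handed in; nothing more can be done
None
```

I handed the job in at about 20 s: the rest is drawn out with its pointer level with the index plate to within about 1 mm, the largest strainer lies centred in both forks, right side up with its bowl towards the open end, and image checks showed no bystander moved.

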